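# Clear the scraper and free the spirit level from the hooded bin

### The arm

A 6-joint arm with a two-finger parallel gripper is mounted at the origin on the work surface. World frame = base frame: x ahead of the robot, y to its left, z up, the work surface at z = 0. Lengths are in m, angles in rad, forces in N, time in s.
With the tool pointing down it reaches from about 0.375 to 0.975 m from the base axis. Payload 3.8 kg.
Tool frame: the origin (TCP) lies midway between the tips of the shut fingers; the grasp point (between the pads) lies 19 mm behind it; z points along the fingers, y is the direction in which the jaws open and shut (so a half turn about z gives the same grasp; the last joint's range is limited). The gripper opens to 85 mm and grips with 20 to 120 N. Pads are 22 mm wide; open, the fingers measure 114 mm over their backs; the gripper's body (76 mm by 85 mm) begins 54 mm behind the grasp point. The pads swing forward as they close: fully open they stand 13 mm farther back than shut.
Start: joints at [1.265, 0.264, 1.604, -0, 1.274, -0.037], TCP at [0.179, 0.651, 0.231] pointing down, gripper open.
Joint ranges: [-2.63, 2.63], [-0.94, 2.18], [0.31, 2.57], [-1.31, 4.45], [0, 2.66], [-2.55, 2.55]. Speed limits (rad/s): [2.57, 2.57, 3.14, 3.14, 3.14, 3.14].

### API

Orientations are given as a rotation vector (axis times angle).
In Python, from workcell import bot gives the robot as it stands.
- The arm moves only by the tool drive_tool, never from a script. Its argument "deltas" is a list of rows, each an object with "hand": the opening, from 0 (shut) to 1 (fully open); "offset": the shift along the world's x, y, z in cm, a list of three; "angular": the turn, a rotation vector about the world's x, y, z in degrees, a list of three. A call has 1 to 8 rows; each row is the pose to reach, as a shift and turn from the pose commanded when the call began; what a row does not reach only later rows make up. A row lasts 1/8 s, in which the tool goes at most 62.5 mm and 10.7 degrees, less where a joint would pass 70% of its speed; a pose out of reach is approached as far as the arm can. A call with a gripper value outside its range is refused whole. The fingers move at their own pace and stop on an object; "force" is the grip in N (left out, the last holds). Time passes only in rows, so rows that repeat a pose let the fingers close. It gives the time, the measured TCP pose, the force and the opening at its end, in the units of the state.
- bot.read_state(): the state, without advancing time (a new reading comes with each control period).
- bot.read_camera(name): name is "side" or "top"; returns a dict with "frame" (400x640x3 uint8, blue, green, red), "mtx" (3x3 intrinsics, pixels), "k1" (the pictures are not rectified: a ray, as slopes to the right and down, at radius r is drawn at 1 + k1 r^2 times it, then the intrinsics apply), "R" (3x3) and "t" (3): a world point X has camera coordinates R X + t. Camera axes: x right, y down, z forward; pixel columns grow to the right and rows downward; lengths in m; the calibration is good to about 2 mm. A picture is of the moment at which its call begins. There is no depth.
- bot.finish_job(): hands the job in, once; it reports no verdict.
The state is a dict: "time": time; "q": joint angles; "joint_vel": joint speeds; "joint_torque": joint torques, N m; "tool_pos": TCP position; "tcp_rot": TCP orientation; "wrist_force": force on the tool from outside, world axes, zero at the start; "torque": the same for the moment, N m; "width": opening from 0.0 (shut) to 1.0 (fully open).
Only numpy, scipy, OpenCV 4.12 (cv2) and the standard library are available. Lean on these libraries where they do the work, as an engineer would, in place of code of your own. Each camera call takes 0.05 s, during which the arm holds its last target. There are 200 camera calls.

### The job

The broad scraper lies across the mouth of the hooded parts bin, over the spirit level. First slide the scraper blade-first, fully home, into the flat slot under the top board of the small drawer unit and let go of it; then tilt the spirit level out through the bin's mouth, front end first, and finish while still holding it in the gripper, roughly level and still, with all of it at least 10 cm above the top of the bin's hood. Leave everything else where it stands.

Things in the scene. Friction and masses are not known exactly. Their poses are not given: they have to be found in the camera images.
- bin: Grey plastic parts bin fixed to the worktop, 320 x 160 mm outside, walls and floor 5 mm thick. Origin: centre of its underside; x runs along it from the hooded back end (-x) to the open front end (+x), z up. Inside: x -155 to 155, y -75 to 75 mm, floor 5 mm up. The mouth is the open top from x = -25 to 155 mm; side and front walls round it are 60 mm high.
- bin_hood_edge (a point): Middle of the top of the hood's front edge, bin frame (-25, 0, 79) mm, axes as the bin. The fixed hood covers the bin's back from x = -160 to -25 mm: 4 mm thick, underside 75 mm, top 79 mm above the worktop.
- level: Spirit level: rigid straight aluminium bar 280 long (x), 22 wide (y), 30 mm high (z), black ends, green vials, about 0.2 kg, evenly spread. Origin: centre of its underside. It stands on the bin's floor about parallel to the bin's length, +x end to the bin's front, back part under the hood. It starts within 30 mm of the bin's middle line.
- level_front (a point): Centre of the level's front end face, level frame (140, 0, 15) mm. The level is longer than the mouth: it comes out only tilted, this end raised over the front wall (12 to 18 degrees while the back end stays low), then drawn forwards and up along its own length.
- level_back (a point): Centre of the level's back end face, level frame (-140, 0, 15) mm; starts under the hood.
- scraper: Broad scraper, about 0.15 kg. Steel blade x 0 to 100 mm, 90 wide, 3 thick; wooden handle x 0 to -120 mm, 24 wide, 22 high; undersides in one plane, z = 0. Origin: middle of the underside where they meet; balances at x = 15 mm. Starts flat across the mouth on the bin's side walls (underside 60 mm above the worktop), handle to the robot, over the level (top at 35 mm).
- scraper_tip (a point): Middle of the blade's front edge at the underside, scraper frame (100, 0, 0) mm.
- holder: Small white drawer unit fixed to the worktop, 120 deep (x), 126 wide (y), 73 mm high. Origin: centre of its underside; its front, with drawer faces and the slot's mouth, looks to its -x, roughly towards the robot. Drawer pulls stand out 7 mm in front, below 46 mm.
- slot_mouth (a point): Centre of the slot's floor edge at its mouth: holder frame (-60, 0, 55) mm, axes as the holder, +x is the way in. The slot under the 6 mm top board is 12 high, 110 wide, 112 mm deep, open only at the front. The whole blade fits in; the thicker handle then stops against the top board.
- jar: Bystander: small white jar, 54 mm across, 55 mm high, stands on the bin's hood near its back. Origin: centre of its underside.
- fixings: Bystander: cardboard box 75 x 50 x 32 mm near the robot. Origin: centre of its underside.
- tape_roll: Bystander: roll of tape lying flat, 90 mm across, 25 mm high. Origin: centre of its underside.
- spray: Bystander: white bottle, 60 mm across, 170 mm high. Origin: centre of its underside.
- driver: Bystander: screwdriver lying on the worktop to the right of the bin. Origin: centre of its underside.
- coupling: Bystander: copper pipe coupling standing on end, 64 mm across, 50 mm high. Origin: centre of its underside.
- tin: Bystander: tin, 70 mm across, 80 mm high, left of the drawer unit. Origin: centre of its underside.
Not all that is in view belongs to the job. Of the things shaped like the scraper, the steel one is meant.

How it is judged:
On the way, in this order (a step that is already met when the one before it is completed fails the run):
1. the scraper's blade is fully home in the slot and the scraper is let go (x of scraper_tip in the frame of slot_mouth above 0.085 m and z of scraper_tip in the frame of slot_mouth between -0.004 and 0.012 m and y of scraper_tip in the frame of slot_mouth between -0.025 and 0.025 m and angle between the x axis of scraper and the x axis of holder, either way round below 0.2 rad and contact force between scraper and the arm below 0.1 N and contact force between scraper and the fingers below 0.1 N and linear speed of scraper below 0.03 m/s), for 0.2 s.
2. the level is tilted in the bin's mouth: its front end is raised over the front wall while its back end is still under the hood (z of level_front in the frame of bin above 0.07 m and x of level_back in the frame of bin below -0.03 m and z of level_back in the frame of bin below 0.07 m and angle between level's own x axis and vertical below 1.42 rad), for 0.1 s.
At the end, for the whole second after the job is handed in: Level in the gripper, still, within 15 degrees of level, both ends over 170 mm above the worktop (91 above the hood), off bin and drawer unit; scraper let go in the slot, blade at least 85 of 100 mm in, within 0.2 rad of straight; no bystander moved over 40 mm (all of step 1 and height (world z) of each of level_front, level_back above 0.17 m and angle between level's own x axis and vertical between 1.31 and 1.83 rad and contact force between level and the fingers above 1 N and contact force between level and bin below 0.1 N and contact force between level and holder below 0.1 N and linear speed of level below 0.04 m/s); the arm keeps its last pose, push and grip.
It fails at once if one of the other things on the bench is knocked out of its place (more than 40 mm) (distance of any of jar, fixings, tape_roll, spray, driver, coupling, tin from where it was at the start of the episode above 0.04 m).
It also fails if it takes over 61 s, if anything falls off the work surface, if the arm or the gripper's body presses on something with over 40 N, if the wrist force passes 120 N, or if a joint passes its speed limit or range.

## Working session

There is one attempt and no reset: what is moved stays moved. The work goes in short steps, Python scripts to look and compute and a tool call to move; the robot and the scene stay as the last step left them, time stands still between calls to the robot, and variables do not carry over. Pictures are saved under pics/ and viewed, about 8 in all and at most 12, crops included, and the job is handed in when it is done.

Besides the shell and the picture viewer there is one more tool, called after ">>>" as name([rows], argument=value, ...), one row to a line, values as JSON. drive_tool: Moves the arm, as the interface text tells. Its arguments: {"type":"object","properties":{"deltas":{"type":"array"},"force":{"type":"number"}},"required":["deltas"]}

```bash
mkdir -p pics; cat > h.py <<'E'
import numpy as np, cv2
from workcell import bot
def cam(n,name=None):
    c=bot.read_camera(n)
    if name: cv2.imwrite(f'pics/{name}.png',c['frame']); np.savez(f'pics/{name}.npz',**{k:np.array(v) for k,v in c.items()})
    return c
def load(name): return dict(np.load(f'pics/{name}.npz'))
def ray(c,uv):
    K=np.array(c['mtx']);R=np.array(c['R']);t=np.array(c['t']);k=float(c['k1'])
    p=cv2.undistortPoints(np.array([[uv]],float),K,np.array([k,0,0,0,0.]))[0,0]
    return -R.T@t, R.T@np.array([p[0],p[1],1])
def onz(c,uv,z):
    o,d=ray(c,uv); return o+d*(z-o[2])/d[2]
def proj(c,X):
    K=np.array(c['mtx']);R=np.array(c['R']);t=np.array(c['t']);k=float(c['k1'])
    return cv2.projectPoints(np.array(X,float).reshape(-1,1,3),cv2.Rodrigues(R)[0],t.astype(float),K,np.array([k,0,0,0,0.]))[0][:,0]
E
python3 - <<'E'
from h import *
for n in('top','side'):
    c=cam(n,n+'0'); print(n,-c['R'].T@c['t'],c['mtx'][0,0],c['k1'])
s=bot.read_state();print({k:np.round(v,3) for k,v in s.items()})
E
```

```text
top [0.46347417 0.00371364 1.26001679] 423.6565396220294 -0.039849411933525564
side [0.44991929 0.81986482 0.98948432] 436.48143514872726 -0.1051477409834062
{'time': np.float64(0.1), 'q': array([ 1.265,  0.265,  1.605,  0.   ,  1.274, -0.037]), 'joint_vel': array([ 0.001,  0.001, -0.006, -0.001,  0.   , -0.001]), 'joint_torque': array([ 1.0000e-03, -5.1671e+01, -3.6859e+01,  0.0000e+00,  6.0000e-03,
       -0.0000e+00]), 'tool_pos': array([0.179, 0.65 , 0.23 ]), 'tcp_rot': array([-4.210e-01, -3.113e+00,  3.000e-03]), 'wrist_force': array([ 1.645, -0.03 ,  0.438]), 'torque': array([ 0.004, -0.006, -0.01 ]), 'width': np.float64(1.001)}
```

View pics/top0.png

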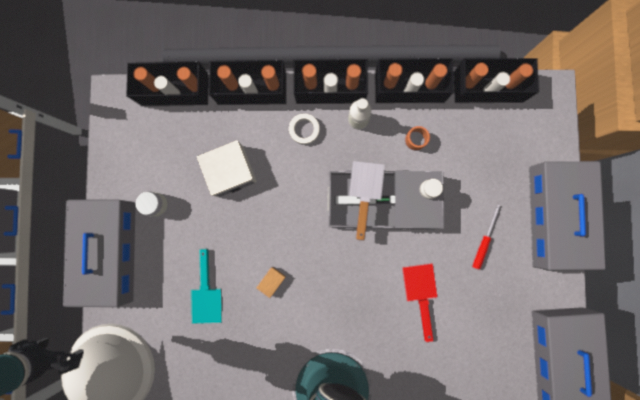

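View pics/side0.png

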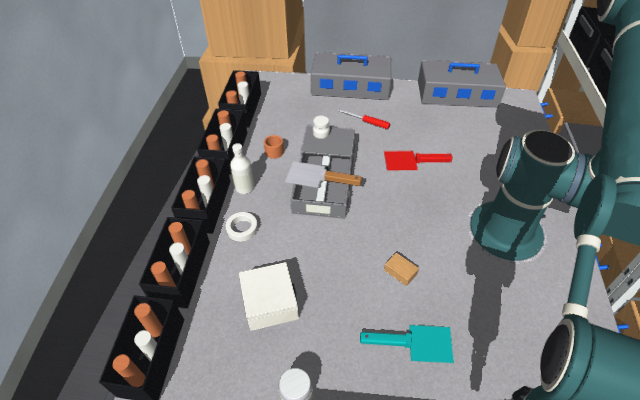

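The top view has up as +x and left as +y. The bin is at px (330-443, 170-228), the steel scraper runs from blade (367,180) to handle (362,225), the drawer unit is at (226,168) and the jar at (431,188). The side view shows the same layout. Next I'll measure with masks.

```bash
python3 - <<'E'
from h import *
c=load('top0');f=c['frame']
a=cv2.resize(f[130:240,320:455],None,fx=5.8,fy=5.8,interpolation=cv2.INTER_CUBIC)[:, :]
cv2.imwrite('pics/crop0.png',a[:600,:800])
hsv=cv2.cvtColor(f,cv2.COLOR_BGR2HSV);H,S,V=cv2.split(hsv)
def rect(m,box,zs,n,c=c):
    k=np.zeros(m.shape,np.uint8);x0,y0,x1,y1=box;k[y0:y1,x0:x1]=m[y0:y1,x0:x1]
    cs=cv2.findContours(k,cv2.RETR_EXTERNAL,cv2.CHAIN_APPROX_NONE)[0];q=max(cs,key=cv2.contourArea)
    b=cv2.boxPoints(cv2.minAreaRect(q));print(n,cv2.contourArea(q));
    W=np.array([onz(c,p,zs)[:2] for p in b]);print(' px',b.round(1).tolist(),'\n world',W.round(4).tolist(),'ctr',W.mean(0).round(4),'sides',np.linalg.norm(W[1]-W[0]).round(4),np.linalg.norm(W[2]-W[1]).round(4),'ang',np.degrees(np.arctan2(*(W[1]-W[0])[::-1])).round(1),np.degrees(np.arctan2(*(W[2]-W[1])[::-1])).round(1))
print('px samples',f[180,365],f[225,362],f[168,226],f[210,420],f[200,345],f[200,430])
rect(((H<20)&(S>100)&(V>60)).astype(np.uint8),(345,190,380,250),.082,'handle')
rect(((S<60)&(V>150)).astype(np.uint8),(345,155,390,205),.063,'blade')
rect(((V>190)&(S<50)).astype(np.uint8),(185,130,265,205),.073,'holder')
c2=load('side0');f2=c2['frame'];h2=cv2.cvtColor(f2,cv2.COLOR_BGR2HSV);
rect(((h2[...,0]<20)&(h2[...,1]>100)&(h2[...,2]>60)).astype(np.uint8),(315,160,370,195),.075,'handle side',c2)
E
```

```text
px samples [202 195 204] [ 71 124 186] [225 233 238] [133 131 134] [230 231 232] [126 124 127]
handle 264.0
 px [[355.1000061035156, 238.60000610351562], [359.3999938964844, 201.1999969482422], [368.20001220703125, 202.3000030517578], [363.8999938964844, 239.60000610351562]] 
 world [[0.4359, -0.0667], [0.5392, -0.0796], [0.5363, -0.1039], [0.433, -0.0909]] ctr [ 0.4861 -0.0853] sides 0.1042 0.0245 ang -7.1 -96.9
blade 1649.5
 px [[345.0, 155.0], [389.0, 155.0], [389.0, 203.0], [345.0, 203.0]] 
 world [[0.6728, -0.0412], [0.672, -0.1664], [0.5351, -0.1643], [0.5357, -0.0401]] ctr [ 0.6039 -0.103 ] sides 0.1252 0.1369 ang -90.4 179.1
holder 1805.0
 px [[194.8000030517578, 156.10000610351562], [236.6999969482422, 139.3000030517578], [252.3000030517578, 178.3000030517578], [210.39999389648438, 195.0]] 
 world [[0.6716, 0.3879], [0.7188, 0.2677], [0.6065, 0.2219], [0.5595, 0.3411]] ctr [0.6391 0.3046] sides 0.1292 0.1213 ang -68.6 -157.8
handle side 310.0
 px [[324.0, 179.8000030517578], [325.70001220703125, 170.10000610351562], [361.5, 176.39999389648438], [359.79998779296875, 186.10000610351562]] 
 world [[0.5414, -0.0654], [0.5406, -0.106], [0.4333, -0.0911], [0.4363, -0.0513]] ctr [ 0.4879 -0.0785] sides 0.0406 0.1084 ang -91.2 172.1
```

View pics/crop0.png

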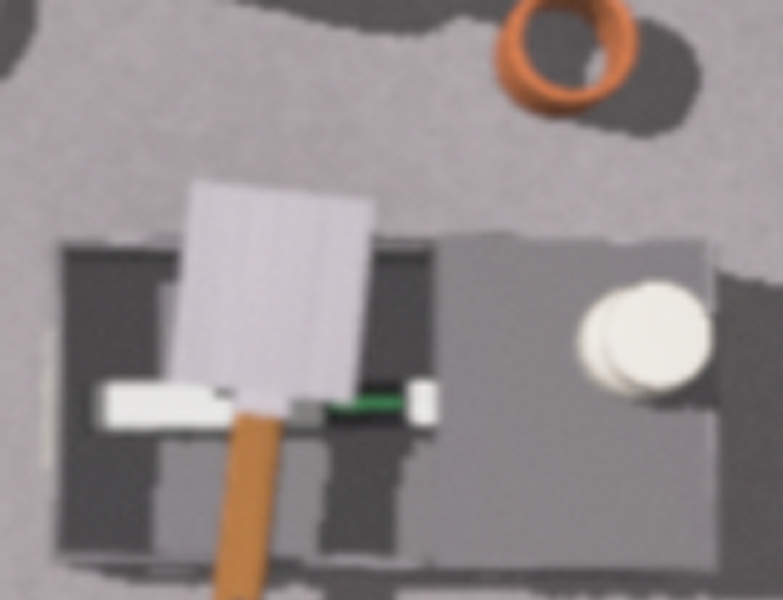

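The crop shows the scraper's blade corners at crop px (192,180), (375,200), (168,388) and (352,402). The level's front end is at (100,382-430), visible to (437,405) at the hood edge. The bin's outer corners are near (60,240) and (718,570).

```bash
python3 - <<'E'
from h import *
c=load('top0')
P=lambda u,v,z:onz(c,(320+(u+.5)/5.8-.5,130+(v+.5)/5.8-.5),z)[:2].round(4)
for n,pts in dict(blade=[(192,180,.063),(375,200,.063),(352,402,.063),(168,388,.063)],
 level=[(98,382,.035),(98,430,.035),(437,380,.035),(437,430,.035),(98,405,.035)],
 binwall=[(62,243,.06),(56,558,.06)],hood=[(437,240,.079),(716,240,.079),(718,570,.079)]).items():
    print(n,*[P(*p) for p in pts])
print('tin',onz(c,(147,203),.08),'fix',onz(c,(272,281),.032),'tape',onz(c,(304,128),.025),'spray',onz(c,(360,108),.17),'jar',onz(c,(432,187),.134))
E
```

```text
blade [ 0.6565 -0.063 ] [ 0.646  -0.1525] [ 0.5468 -0.1399] [ 0.5541 -0.0503]
level [ 0.5594 -0.0167] [ 0.5354 -0.0165] [ 0.5595 -0.1857] [ 0.5346 -0.1853] [ 0.5479 -0.0166]
binwall [0.6261 0.001 ] [0.4715 0.0047]
hood [ 0.6239 -0.18  ] [ 0.6232 -0.3146] [ 0.4643 -0.3119]
tin [0.53732406 0.52096914 0.08      ] fix [0.31344267 0.17038631 0.032     ] tape [0.76120257 0.07807718 0.025     ] spray [ 0.77825854 -0.07748017  0.17      ] jar [ 0.57291232 -0.2693796   0.134     ]
```

>>> drive_tool([
  {"hand": 1,"offset": [6,-14,2],"angular": [0,0,2]},
  {"hand": 1,"offset": [12,-28,2],"angular": [0,0,4]},
  {"hand": 1,"offset": [18,-42,2],"angular": [0,0,6]},
  {"hand": 1,"offset": [24,-56,0],"angular": [0,0,8]},
  {"hand": 1,"offset": [31,-73,-3],"angular": [0,0,8.4]},
  {"hand": 1,"offset": [31,-73,-5],"angular": [0,0,8.4]},
  {"hand": 1,"offset": [31,-73,-5],"angular": [0,0,8.4]},
  {"hand": 1,"offset": [31,-73,-5],"angular": [0,0,8.4]},
])

```text
time: 1.1
tool_pos: [0.3745, 0.1907, 0.2154]
tcp_rot: [0.191, 3.135, 0.0]
wrist_force: [1.6, 0.2, -0.4]
width: 0.998
```

>>> drive_tool([
  {"hand": 1,"offset": [2.5,-6,0],"angular": [0,0,0]},
  {"hand": 1,"offset": [5,-12,0],"angular": [0,0,0]},
  {"hand": 1,"offset": [7.5,-18,-2],"angular": [0,0,0]},
  {"hand": 1,"offset": [10,-23,-4],"angular": [0,0,0]},
  {"hand": 1,"offset": [12.6,-27.9,-8],"angular": [0,0,0]},
  {"hand": 1,"offset": [12.6,-27.9,-8.5],"angular": [0,0,0]},
  {"hand": 1,"offset": [12.6,-27.9,-8.5],"angular": [0,0,0]},
])

```text
time: 1.98
tool_pos: [0.4989, -0.0862, 0.1292]
tcp_rot: [-0.194, -3.132, -0.002]
wrist_force: [-0.1, 0.1, -0.2]
width: 1.003
```

```bash
python3 - <<'E'
from h import *
s=bot.read_state();print(s['tool_pos'],s['tcp_rot'])
c=cam('side','side1');p=proj(c,[[.5004,-.088,.082],[.552,-.0945,.063],[.651,-.107,.063],[.433,-.0795,.082]]).round(1);print(p)
a=cv2.resize(c['frame'][110:240,250:400],None,fx=4,fy=4);cv2.imwrite('pics/s1c.png',a)
E
```

```text
[ 0.49893746 -0.08624324  0.12924725] [-1.93924964e-01 -3.13177288e+00 -1.61808730e-03]
[[338.7 173.7]
 [321.5 175.3]
 [289.4 170. ]
 [361.5 177.5]]
```

View pics/s1c.png

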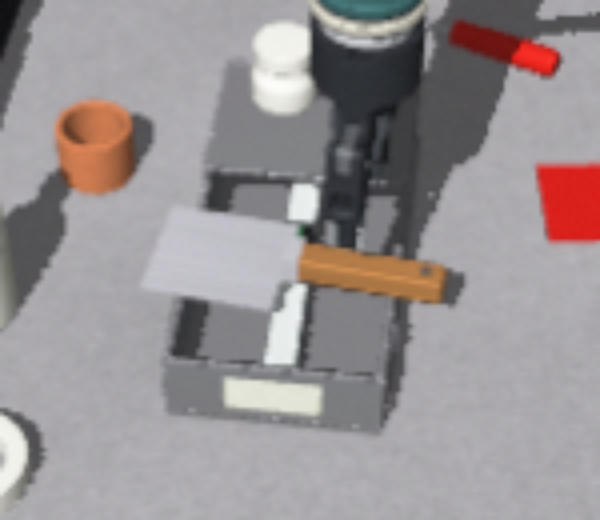

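The crop shows the steel scraper with its handle end at crop (443,275) and blade edge near (158,248), within about 2 px of my prediction. The gripper is above the handle, so I'll descend and grip.

>>> drive_tool([
  {"hand": 1,"offset": [0.1,-0.15,-4],"angular": [0,0,0]},
  {"hand": 1,"offset": [0.1,-0.15,-6.5],"angular": [0,0,0]},
  {"hand": 1,"offset": [0.1,-0.15,-7.9],"angular": [0,0,0]},
  {"hand": 1,"offset": [0.1,-0.15,-7.9],"angular": [0,0,0]},
  {"hand": 0,"offset": [0.1,-0.15,-7.9],"angular": [0,0,0]},
  {"hand": 0,"offset": [0.1,-0.15,-7.9],"angular": [0,0,0]},
  {"hand": 0,"offset": [0.1,-0.15,-7.9],"angular": [0,0,0]},
  {"hand": 0,"offset": [0.1,-0.15,-7.9],"angular": [0,0,0]},
], force=70)

```text
time: 3.02
tool_pos: [0.5019, -0.0881, 0.0526]
tcp_rot: [0.192, 3.134, -0.0]
wrist_force: [-1.2, 0.2, 4.1]
width: 0.267
```

>>> drive_tool([
  {"hand": 0,"offset": [0,0,2],"angular": [0,0,0]},
  {"hand": 0,"offset": [0,0,5],"angular": [0,0,0]},
  {"hand": 0,"offset": [-1,3,8],"angular": [0,0,4]},
  {"hand": 0,"offset": [-2.5,8,9],"angular": [0,0,10]},
  {"hand": 0,"offset": [-4,13,9],"angular": [0,0,17]},
  {"hand": 0,"offset": [-5.5,19,9],"angular": [0,0,23]},
  {"hand": 0,"offset": [-7,25,9],"angular": [0,0,29]},
  {"hand": 0,"offset": [-8.1,30.5,9],"angular": [0,0,29]},
])

```text
time: 4.03
tool_pos: [0.4189, 0.2187, 0.1414]
tcp_rot: [0.601, -3.083, 0.0]
wrist_force: [0.5, -0.1, -2.1]
width: 0.268
```

>>> drive_tool([
  {"hand": 0,"offset": [0,0,-3],"angular": [0,0,0]},
  {"hand": 0,"offset": [0,0,-6],"angular": [0,0,0]},
  {"hand": 0,"offset": [0,0,-7],"angular": [0,0,0]},
  {"hand": 0,"offset": [0,0,-7],"angular": [0,0,0]},
  {"hand": 0,"offset": [0,0,-7],"angular": [0,0,0]},
])

```text
time: 4.65
tool_pos: [0.4214, 0.2173, 0.0729]
tcp_rot: [-0.598, 3.082, 0.001]
wrist_force: [0.6, 0.6, -0.9]
width: 0.269
```

```bash
python3 - <<'E'
from h import *
s=bot.read_state();print(s['tool_pos'],s['tcp_rot'],s['width'],s['wrist_force'])
t=cam('top','top2');c=cam('side','side2')
b=cv2.resize(t['frame'][125:255,180:310],(600,600),interpolation=cv2.INTER_CUBIC)
a=cv2.resize(c['frame'][235:365,220:375],(715,600),interpolation=cv2.INTER_CUBIC)
cv2.imwrite('pics/t2c.png',b);cv2.imwrite('pics/s2c.png',a)
E
```

```text
[0.42137845 0.21730875 0.07291163] [-5.98063400e-01  3.08216492e+00  7.09301131e-04] 0.26909820926823785 [ 0.60568388  0.59990486 -0.94641624]
```

View pics/t2c.png

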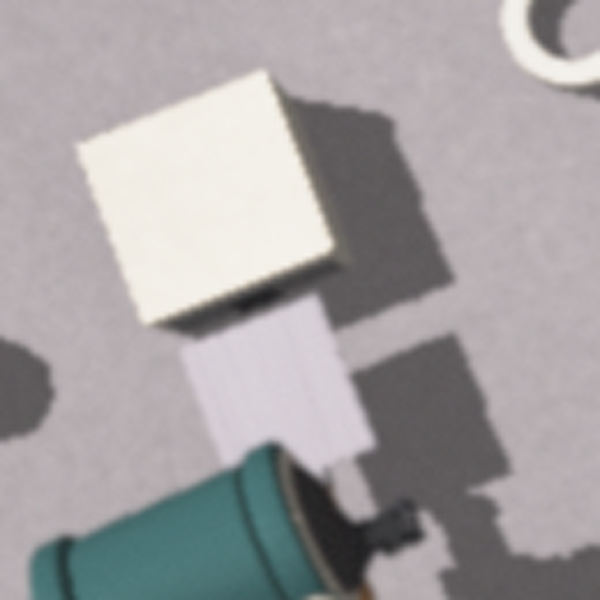

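View pics/s2c.png

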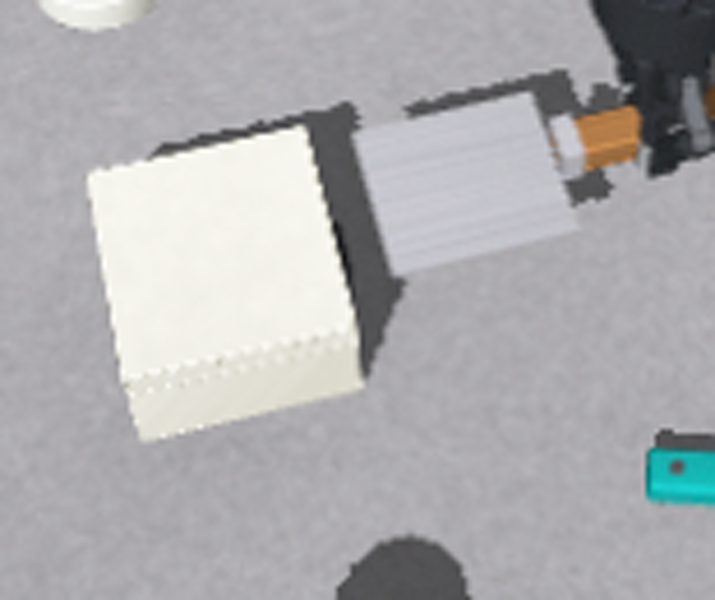

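Both crops show the blade just in front of the drawer unit and nearly square to it. Top crop: unit corners at (78,147), (267,70), (335,248), (147,325), blade front at (182,350) and (317,297). I'll triangulate those.

```bash
cat >> h.py <<'E'
def tri(c1,p1,c2,p2):
    (o1,d1),(o2,d2)=ray(c1,p1),ray(c2,p2)
    s=np.linalg.lstsq(np.c_[d1,-d2],o2-o1,rcond=None)[0]
    a,b=o1+d1*s[0],o2+d2*s[1]; return (a+b)/2,np.linalg.norm(a-b)
E
python3 - <<'E'
from h import *
t=load('top2');c=load('side2')
k=600/130;T=lambda u,v:(180+(u+.5)/k-.5,125+(v+.5)/k-.5)
k2=715/155;S=lambda u,v:(220+(u+.5)/k2-.5,235+(v+.5)/k2-.5)
B={}
for n,a,b in[('bl_left',(182,350),(402,275)),('bl_right',(317,297),(357,133)),('back_right',(375,447),(535,95)),
 ('H far left',(78,147),(125,383)),('H far right',(267,70),(88,173)),('H near right',(335,248),(305,127)),('H near left',(147,325),(358,330))]:
    X,e=tri(t,T(*a),c,S(*b)); B[n]=X; print(n,X.round(4),'gap',e.round(4), 'side@z', onz(c,S(*b),.073 if 'H' in n else X[2])[:2].round(4),'top@z.073',onz(t,T(*a),.073)[:2].round(4))
E
```

```text
bl_left [0.5429 0.315  0.0773] gap 0.0017 side@z [0.542 0.315] top@z.073 [0.544  0.3161]
bl_right [0.5765 0.2322 0.0779] gap 0.0016 side@z [0.5773 0.2322] top@z.073 [0.5762 0.2331]
back_right [0.4843 0.1962 0.0765] gap 0.0001 side@z [0.4843 0.1962] top@z.073 [0.4843 0.1968]
H far left [0.6724 0.3854 0.066 ] gap 0.0015 side@z [0.6715 0.3886] top@z.073 [0.6704 0.383 ]
H far right [0.719  0.2669 0.0671] gap 0.0006 side@z [0.7176 0.2704] top@z.073 [0.7175 0.2655]
H near right [0.6075 0.2236 0.0657] gap 0.0006 side@z [0.6066 0.2283] top@z.073 [0.6063 0.2222]
H near left [0.561  0.341  0.0628] gap 0.0013 side@z [0.5604 0.3462] top@z.073 [0.5595 0.3381]
```

Blade-to-unit offset is 1 mm lateral and about 0.5° in yaw, with the tip 26 mm short of the mouth. I'll lower 2.15 cm and insert.

>>> drive_tool([
  {"hand": 0,"offset": [0,0,-1.2],"angular": [0,0,0]},
  {"hand": 0,"offset": [0,0,-2.15],"angular": [0,0,0]},
  {"hand": 0,"offset": [0,0,-2.15],"angular": [0,0,0]},
  {"hand": 0,"offset": [0,0,-2.15],"angular": [0,0,0]},
  {"hand": 0,"offset": [1.86,0.73,-2.15],"angular": [0,0,0]},
  {"hand": 0,"offset": [3.72,1.47,-2.15],"angular": [0,0,0]},
  {"hand": 0,"offset": [3.72,1.47,-2.15],"angular": [0,0,0]},
])

```text
time: 5.62
tool_pos: [0.4593, 0.2326, 0.051]
tcp_rot: [-0.599, 3.082, 0.001]
wrist_force: [-0.1, 0.7, -1.6]
width: 0.27
```

>>> drive_tool([
  {"hand": 0,"offset": [1.86,0.73,0],"angular": [0,0,0]},
  {"hand": 0,"offset": [3.72,1.47,0],"angular": [0,0,0]},
  {"hand": 0,"offset": [5.58,2.2,0],"angular": [0,0,0]},
  {"hand": 0,"offset": [6.98,2.75,0],"angular": [0,0,0]},
  {"hand": 0,"offset": [7.4,2.93,0],"angular": [0,0,0]},
  {"hand": 0,"offset": [7.8,3.05,0],"angular": [0,0,0]},
  {"hand": 0,"offset": [7.8,3.05,0],"angular": [0,0,0]},
])

```text
time: 6.5
tool_pos: [0.5351, 0.2622, 0.0501]
tcp_rot: [0.599, -3.083, 0.0]
wrist_force: [0.9, 0.7, -2.2]
width: 0.273
```

>>> drive_tool([
  {"hand": 0,"offset": [0.28,0.11,0],"angular": [0,0,0]},
  {"hand": 0,"offset": [0.47,0.18,0],"angular": [0,0,0]},
  {"hand": 0,"offset": [0.65,0.26,0],"angular": [0,0,0]},
  {"hand": 0,"offset": [0.65,0.26,0],"angular": [0,0,0]},
])

```text
time: 7.0
tool_pos: [0.536, 0.2626, 0.0486]
tcp_rot: [0.597, -3.071, 0.004]
wrist_force: [-13.8, -6.5, 5.5]
width: 0.269
```

The wrist force shows a 15 N stop along the way in, so it is home. I'll relax the push, open and lift clear.

>>> drive_tool([
  {"hand": 0,"offset": [-0.5,-0.2,0.1],"angular": [0,0,0]},
  {"hand": 1,"offset": [-0.5,-0.2,0.1],"angular": [0,0,0]},
  {"hand": 1,"offset": [-0.5,-0.2,0.1],"angular": [0,0,0]},
  {"hand": 1,"offset": [-0.5,-0.2,0.1],"angular": [0,0,0]},
  {"hand": 1,"offset": [-0.5,-0.2,2],"angular": [0,0,0]},
  {"hand": 1,"offset": [-0.5,-0.2,5],"angular": [0,0,0]},
  {"hand": 1,"offset": [-0.5,-0.2,10],"angular": [0,0,0]},
  {"hand": 1,"offset": [-0.5,-0.2,12],"angular": [0,0,0]},
])

```text
time: 8.0
tool_pos: [0.5395, 0.264, 0.1755]
tcp_rot: [-0.598, 3.077, 0.003]
wrist_force: [0.3, 0.4, 0.7]
width: 1.0
```

>>> drive_tool([
  {"hand": 1,"offset": [0,-6,0],"angular": [0,0,-10]},
  {"hand": 1,"offset": [0,-12,0],"angular": [0,0,-20]},
  {"hand": 1,"offset": [0,-18,0],"angular": [0,0,-30]},
  {"hand": 1,"offset": [0,-23,0],"angular": [0,0,-40]},
  {"hand": 1,"offset": [0,-27,0],"angular": [0,0,-50]},
  {"hand": 1,"offset": [0,-30,0],"angular": [0,0,-60]},
  {"hand": 1,"offset": [0,-31,0],"angular": [0,0,-70]},
  {"hand": 1,"offset": [0,-31,0],"angular": [0,0,-80]},
])

```text
time: 9.0
tool_pos: [0.5368, -0.0482, 0.1705]
tcp_rot: [-1.534, -2.742, 0.0]
wrist_force: [0.2, 0.0, 0.3]
width: 1.0
```

```bash
python3 - <<'E'
from h import *
s=bot.read_state();print(s['tool_pos'],s['tcp_rot'],s['width'],s['wrist_force'],s['q'])
t=cam('top','top3');c=cam('side','side3')
b=cv2.resize(t['frame'][125:255,180:350],None,fx=2.35,fy=2.35,interpolation=cv2.INTER_CUBIC)
a=cv2.resize(c['frame'][110:350,220:400],None,fx=2.4,fy=2.4,interpolation=cv2.INTER_CUBIC)
im=np.zeros((600,800,3),np.uint8);im[:b.shape[0],:b.shape[1]]=b;im[:576,400:800]=a[:576,:400]
cv2.imwrite('pics/c3.png',im)
E
```

```text
[ 0.53679537 -0.04821647  0.17046423] [-1.53362397e+00 -2.74179984e+00  2.26518442e-04] 0.9997174010924473 [0.17194433 0.01292329 0.3039072 ] [-1.35717656e-01  5.45157302e-02  1.96105774e+00 -1.39950252e-04
  1.12609198e+00 -6.86468036e-01]
```

View pics/c3.png

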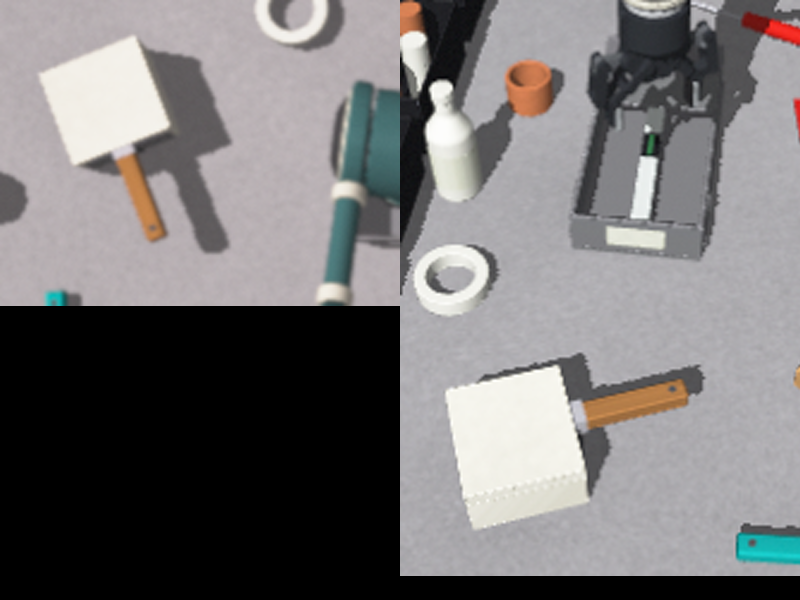

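The scraper is home: its ferrule is at the slot mouth in both views and it is straight. The level's front is at about (632-655,217) in the side half. I'll locate the level from both views.

```bash
python3 - <<'E'
from h import *
t=load('top0');c=load('side3');s0=load('side0')
T=lambda u,v:(320+(u+.5)/5.8-.5,130+(v+.5)/5.8-.5)
def lev(c,box,nm):
    f=c['frame'].astype(int);x0,y0,x1,y1=box
    m=np.zeros(f.shape[:2],np.uint8);m[y0:y1,x0:x1]=((f.min(2)>165)[y0:y1,x0:x1])
    q=max(cv2.findContours(m,0,cv2.CHAIN_APPROX_NONE)[0],key=cv2.contourArea)
    b=cv2.boxPoints(cv2.minAreaRect(q));print(nm,b.round(1).tolist(),[onz(c,p,.035)[:2].round(4).tolist() for p in b])
lev(c,(312,165,335,205),'side3'); lev(t,(333,193,361,206),'top0'); lev(s0,(312,165,335,205),'side0')
f=c['frame'];
for v in range(196,208):print(v,f[v,312:332].max(1).tolist())
print('bin front wall top (side)',onz(c,(220+(572+137)/2/2.4-200/2.4*2+0,0+0),.06)[:0], [onz(c,(220+(u-400)/2.4,110+v/2.4),.06)[:2].round(4).tolist() for u,v in[(572,212),(705,228)]])
E
```

```text
side3 [[315.5, 199.89999389648438], [319.5, 174.3000030517578], [327.20001220703125, 175.5], [323.20001220703125, 201.10000610351562]] [[0.5613, -0.0198], [0.5617, -0.126], [0.5377, -0.1234], [0.5385, -0.0176]]
top0 [[338.0, 193.0], [360.0, 193.0], [360.0, 203.0], [338.0, 203.0]] [[0.5665, -0.0211], [0.5662, -0.0848], [0.5372, -0.0845], [0.5375, -0.0209]]
side0 [[312.0, 165.0], [326.0, 165.0], [326.0, 200.0], [312.0, 200.0]] [[0.5897, -0.1645], [0.5459, -0.1692], [0.5309, -0.0228], [0.5716, -0.0184]]
196 [134, 136, 135, 133, 143, 220, 239, 237, 237, 238, 239, 244, 189, 61, 66, 113, 133, 134, 135, 136]
197 [136, 135, 133, 135, 183, 230, 238, 236, 237, 237, 238, 226, 150, 63, 107, 132, 136, 134, 135, 136]
198 [136, 134, 135, 135, 190, 231, 238, 236, 236, 237, 238, 219, 133, 56, 75, 118, 135, 136, 136, 136]
199 [134, 136, 135, 134, 226, 242, 237, 236, 236, 237, 238, 201, 108, 61, 66, 113, 135, 135, 135, 135]
200 [80, 83, 117, 134, 221, 241, 237, 236, 237, 237, 241, 196, 97, 69, 105, 130, 135, 135, 135, 136]
201 [123, 151, 141, 119, 145, 156, 146, 148, 152, 145, 149, 132, 91, 70, 114, 134, 134, 135, 133, 135]
202 [139, 155, 151, 151, 154, 150, 153, 158, 143, 127, 123, 157, 141, 109, 120, 119, 103, 92, 93, 84]
203 [131, 133, 133, 133, 136, 134, 135, 134, 123, 117, 121, 142, 150, 146, 151, 153, 152, 155, 156, 137]
204 [138, 128, 130, 130, 128, 130, 129, 128, 127, 127, 128, 131, 134, 132, 133, 134, 135, 135, 136, 125]
205 [228, 225, 227, 218, 206, 205, 191, 165, 153, 153, 153, 139, 130, 128, 129, 129, 128, 129, 128, 128]
206 [231, 230, 229, 230, 229, 229, 227, 225, 224, 225, 227, 225, 227, 217, 205, 209, 193, 178, 150, 129]
207 [230, 228, 228, 230, 230, 231, 231, 232, 231, 229, 227, 227, 229, 228, 228, 229, 227, 226, 178, 129]
bin front wall top (side) [] [[0.627, 0.0034], [0.4678, 0.0116]]
```

>>> drive_tool([
  {"hand": 0.7,"offset": [0.6,-2,0],"angular": [0,0,-10]},
  {"hand": 0.7,"offset": [1.2,-4,0],"angular": [0,0,-20]},
  {"hand": 0.7,"offset": [1.2,-4,0],"angular": [0,0,-31.6]},
  {"hand": 0.7,"offset": [1.2,-4,-2],"angular": [0,0,-31.6]},
  {"hand": 0.7,"offset": [1.2,-4,-6],"angular": [0,0,-31.6]},
  {"hand": 0.7,"offset": [1.2,-4,-10],"angular": [0,0,-31.6]},
  {"hand": 0.7,"offset": [1.2,-4,-12],"angular": [0,0,-31.6]},
  {"hand": 0.7,"offset": [1.2,-4,-12],"angular": [0,0,-31.6]},
])

```text
time: 10.1
tool_pos: [0.547, -0.0864, 0.0482]
tcp_rot: [-2.207, -2.23, 0.004]
wrist_force: [-0.2, 0.5, 0.2]
width: 0.705
```

>>> drive_tool([
  {"hand": 0.7,"offset": [0.1,0,-2],"angular": [0,0,-0.4]},
  {"hand": 0.7,"offset": [0.1,0,-3.4],"angular": [0,0,-0.4]},
  {"hand": 0.7,"offset": [0.1,0,-3.8],"angular": [0,0,-0.4]},
  {"hand": 0.7,"offset": [0.1,0,-3.8],"angular": [0,0,-0.4]},
  {"hand": 0,"offset": [0.1,0,-3.8],"angular": [0,0,-0.4]},
  {"hand": 0,"offset": [0.1,0,-3.8],"angular": [0,0,-0.4]},
  {"hand": 0,"offset": [0.1,0,-3.8],"angular": [0,0,-0.4]},
  {"hand": 0,"offset": [0.1,0,-3.8],"angular": [0,0,-0.4]},
], force=100)

```text
time: 11.1
tool_pos: [0.5508, -0.0872, 0.0133]
tcp_rot: [2.221, 2.221, 0.001]
wrist_force: [-0.8, 0.1, 5.6]
width: 0.232
```

>>> drive_tool([
  {"hand": 0,"offset": [0,0,0.3],"angular": [0,0,0]},
  {"hand": 0,"offset": [0,0.1,1.2],"angular": [2.5,0,0]},
  {"hand": 0,"offset": [0,0.1,2.1],"angular": [5,0,0]},
  {"hand": 0,"offset": [0,0,3.0],"angular": [7.5,0,0]},
  {"hand": 0,"offset": [0,0,3.9],"angular": [10,0,0]},
  {"hand": 0,"offset": [0,-0.2,4.6],"angular": [12,0,0]},
  {"hand": 0,"offset": [0,-0.3,5.3],"angular": [14,0,0]},
  {"hand": 0,"offset": [0,-0.3,5.3],"angular": [14,0,0]},
])

```text
time: 12.1
tool_pos: [0.5501, -0.0907, 0.0653]
tcp_rot: [-2.093, -2.09, -0.257]
wrist_force: [0.4, 1.2, -1.6]
width: 0.237
```

```bash
python3 - <<'E'
from h import *
s=bot.read_state();print(s['tool_pos'],s['tcp_rot'],s['width'],s['wrist_force'],s['torque'])
c=cam('side','side4')
cv2.imwrite('pics/c4.png',cv2.resize(c['frame'][60:240,220:420],None,fx=3.2,fy=3.2,interpolation=cv2.INTER_CUBIC))
E
```

```text
[ 0.55007304 -0.090717    0.06526388] [-2.09290502 -2.09039055 -0.25706882] 0.23692676408742586 [ 0.43130495  1.17120119 -1.56643353] [-0.08307315 -0.00819202  0.0108011 ]
```

View pics/c4.png

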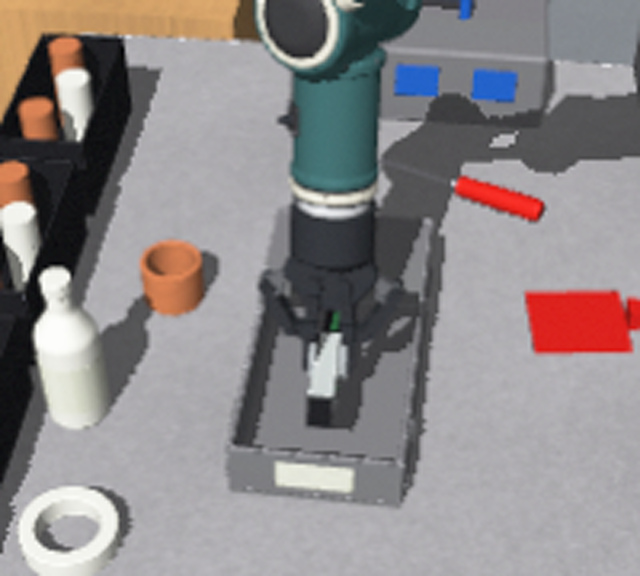

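The level is tilted. Its black front face is visible at crop (320, 398-424), raised within the mouth. I'll check the tilt by casting those rays onto the level's x plane.

```bash
python3 - <<'E'
from h import *
c=load('side4')
print(proj(c,[[.549,-.018,.0752],[.549,-.0252,.1043],[.549,-.12,.0812]]).round(1), 'seen bottom (319.1,192.5) top (320.1,184.4)')
# wall-top front middle
print(proj(c,[[.547,.005,.06]]).round(1),'seen wall top', 60+455/3.2)
E
```

```text
[[319.6 191.4]
 [319.8 182.5]
 [323.4 165.1]] seen bottom (319.1,192.5) top (320.1,184.4)
[[319.4 201. ]] seen wall top 202.1875
```

No slip is visible; the ~1 px offset matches the one on the wall's edge. Now I'll draw it forwards along its own length.

>>> drive_tool([
  {"hand": 0,"offset": [0,2,0.5],"angular": [0,0,0]},
  {"hand": 0,"offset": [0,4,1.0],"angular": [0,0,0]},
  {"hand": 0,"offset": [0,6.5,1.62],"angular": [0,0,0]},
  {"hand": 0,"offset": [0,9,2.25],"angular": [0,0,0]},
  {"hand": 0,"offset": [0,11.5,2.87],"angular": [0,0,0]},
  {"hand": 0,"offset": [0,14,3.5],"angular": [0,0,0]},
  {"hand": 0,"offset": [0,16.5,4.12],"angular": [0,0,0]},
  {"hand": 0,"offset": [0,16.5,4.12],"angular": [0,0,0]},
])

```text
time: 13.15
tool_pos: [0.5496, 0.0779, 0.1073]
tcp_rot: [-2.087, -2.096, -0.258]
wrist_force: [0.2, -0.1, -2.5]
width: 0.233
```

>>> drive_tool([
  {"hand": 0,"offset": [0,0,3],"angular": [0,0,0]},
  {"hand": 0,"offset": [0,0,7],"angular": [0,0,0]},
  {"hand": 0,"offset": [0,0,11],"angular": [-4,0,0]},
  {"hand": 0,"offset": [0,0,14],"angular": [-8,0,0]},
  {"hand": 0,"offset": [0,0,16],"angular": [-12,0,0]},
  {"hand": 0,"offset": [0,0,17],"angular": [-14,0,0]},
  {"hand": 0,"offset": [0,0,17],"angular": [-14,0,0]},
  {"hand": 0,"offset": [0,0,17],"angular": [-14,0,0]},
])

```text
time: 14.15
tool_pos: [0.5491, 0.0748, 0.2748]
tcp_rot: [-2.22, -2.22, 0.003]
wrist_force: [-1.0, 0.1, -1.5]
width: 0.237
```

```bash
python3 - <<'E'
from h import *
s=bot.read_state();print(s['tool_pos'],s['tcp_rot'],s['width'],s['wrist_force'],s['torque'],abs(s['joint_vel']).max())
c=cam('side','side5');t=cam('top','top5')
im=np.zeros((600,800,3),np.uint8)
a=cv2.resize(c['frame'][60:360,220:420],None,fx=2,fy=2);b=cv2.resize(t['frame'][100:300,180:460],(400,286))
im[:600,:400]=a;im[:286,400:]=b;cv2.imwrite('pics/c5.png',im)
E
```

```text
[0.54909974 0.07475234 0.27478782] [-2.22000312 -2.21982972  0.00274374] 0.23657743837095643 [-1.01885987  0.06805802 -1.51269447] [ 0.10263975 -0.01079469  0.04329085] 0.008860198383936695
```

View pics/c5.png

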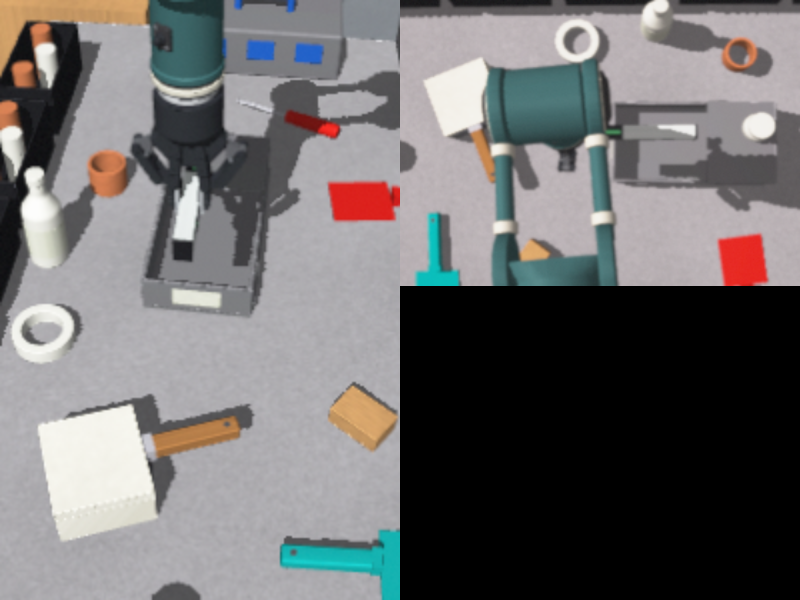

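The left half shows the level held with its front face at crop (182, 240-258); the right half shows its back end at (695,131). The scraper is still in its slot and the bystanders look untouched. I'll check the tilt numerically.

```bash
python3 - <<'E'
from h import *
c=load('side5');t=load('top5')
F=[.549,.148];B=[.549,-.132]
print('front top/bot',proj(c,[F+[.297],F+[.267]]).round(1),'seen (311.5,180),(310.5,189)')
print('back top',proj(t,[B+[.297],B+[.24],B+[.2]]).round(1),'seen (386.5,191.7)')
# direct: ray meets x=0.549 plane for front; back height at known y
for p in[(311.5,180),(310.5,189)]:
    o,d=ray(c,p);s=(F[1]-o[1])/d[1];print('front z at y=.148',(o+s*d).round(4))
o,d=ray(t,(386.5,191.7));s=(B[1]-o[1])/d[1];print('back top at y=-.132',(o+s*d).round(4))
E
```

```text
front top/bot [[310.7 178.3]
 [311.  187.5]] seen (311.5,180),(310.5,189)
back top [[389.1 190.8]
 [385.7 192.9]
 [383.6 194.2]] seen (386.5,191.7)
front z at y=.148 [0.5473 0.148  0.2916]
front z at y=.148 [0.5502 0.148  0.2619]
back top at y=-.132 [ 0.5506 -0.132   0.2538]
```

>>> drive_tool([
  {"hand": 0,"offset": [0,0,0],"angular": [0,0,0]},
  {"hand": 0,"offset": [0,0,0],"angular": [0,0,0]},
  {"hand": 0,"offset": [0,0,0],"angular": [0,0,0]},
  {"hand": 0,"offset": [0,0,0],"angular": [0,0,0]},
])

```text
time: 14.75
tool_pos: [0.55, 0.0749, 0.2765]
tcp_rot: [2.221, 2.221, 0.0]
wrist_force: [-0.6, -0.2, -2.2]
width: 0.234
```

```bash
python3 -c "
from workcell import bot
s=bot.read_state();print(s['tool_pos'],s['width'],s['wrist_force'],s['time']);print(bot.finish_job())"
```

```text
[0.55001957 0.07489307 0.27648881] 0.23420581542647878 [-0.5686409  -0.15024491 -2.19332108] 14.75
the job is handed in; nothing more can be done
None
```

I slid the scraper into the slot until it stopped with about 15 N of push, then let go. I then tilted the level 14° and drew it out front end first. The job was handed in at 14.75 s with the level held still; it gave no verdict.

**Last checks:**
- **Scraper:** both views, taken after letting go, show its ferrule at the slot mouth and the handle straight. It looked the same in the final side view. I did not measure the final depth; by tool position it was about 96 mm in just before the last push.
- **Level:** the grip opening is steady, and the wrist force of about −2.2 N fits the level's weight. The front end's underside is about 0.26 m up, close to the 0.267 m expected.
- **Bystanders:** those in the last crops (all except the tin) show no visible movement, judged by eye.

**Disagreement:** a rough single-view ray put the back end's top at about 0.25 m, against 0.297 m expected, which would mean up to 8° of droop. That view is weak for height. Even so, it would leave the level within 15° and its underside at least 0.22 m up.

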